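# Turn the hexagonal tin's price label up and bring the reader over it

### The job

Ring up the hexagonal tin lying on the counter: roll it over one flat at a time, setting it down on each flat and letting go before you roll it on, until its striped price label is on top and it lies in the middle of the steel weighing plate. Set it down, never drop it. Then slide the label reader along its rail over the tin until it is fully home against the stop, let go, and leave the other goods where they are.

Things in the scene. Friction and masses are not known exactly. Their poses are not given: they have to be found in the camera images.
- tin: Loose hexagonal aluminium tin lying on a flat: 60 mm long (x, level), 50 mm across flats, 0.13-0.25 kg. Origin: its middle, 25 mm above its support. +z = outward normal of the flat with the striped paper label; -z = the opposite flat, with two thin dark seams. At the start the label is two flats (120 deg) from the top, on either side; heading arbitrary. The ends can be gripped across x.
- label (a point): Middle of the labelled flat (label 44 x 23 mm, white with black stripes), 25 mm from the tin's middle; axes as the tin's: the label is on top when z points up.
- plate (a point): Middle of the top of the fixed steel weighing plate, 110 x 110 mm, 12 mm above the counter, with four thin corner marks. z up, y along the reader's rail towards the stop, x towards the rail, which lies beyond the plate as seen from the robot: its base is 12 mm high, its rail 24 mm, 75 to 145 mm in x and -240 to 70 mm in y from here; the end stops are 44 mm high.
- reader (a joint): Travel in m of the label reader on its rail, along +y of the plate's axes: 0 at the far end (-y), 0.18 fully home against the stop, with its head over the plate's middle. Starts between 0 and 0.04. Sliding takes about 3 to 5 N; it stays where it is left.
- reader_grip (a point): Grip point on the reader's upright black handle, 28 (x) by 24 mm (y), 110 mm above the counter; handle from 42 to 120 mm high. Pinch it across y from above. Axes as the plate's. In front (-x), 17 mm from the handle, stands a grey column; from it the head, 36 mm wide, reaches over the plate, 80 to 100 mm above the counter (the tin on the plate is 62 mm high, at most 70 while rolling).
- cocoa: Bystander, loose: yellow cocoa box standing, 58 x 83 x 110 mm, origin under its middle.
- sugar: Bystander, loose: white sugar carton with a blue band, 70 x 110 x 45 mm, origin under its middle.
- jar: Bystander, loose: amber jar, 64 mm across, 95 mm high, origin under its middle.
There are look-alikes about, which are no part of the job. There is more than one size of the tin; the one meant has the size given above.

How it is judged (in metres and radians):
On the way, in this order (a step that is already met when the one before it is completed fails the run):
1. the tin lies let go on a flat with the label one flat short of the top (60 degrees from up) (angle between label's own z axis and vertical between 0.97 and 1.12 rad and angle between tin's own x axis and vertical between 1.5 and 1.64 rad and contact force between the fingers and tin below 0.1 N and linear speed of tin below 0.03 m/s), for 0.2 s.
2. the tin lies let go in the middle of the plate with the label on top (angle between label's own z axis and vertical below 0.08 rad and horizontal distance between label and plate below 0.018 m and distance between label and plate below 0.055 m and contact force between the fingers and tin below 0.1 N and linear speed of tin below 0.03 m/s), for 0.2 s.
3. the reader is fully home against the stop (value of joint reader above 0.176 m), for 0.2 s.
At the end, for the whole second after the job is handed in: The tin lies at rest and let go on the plate, label flat on top (within 4.5 degrees of level), label's middle within 18 mm of the plate's middle; the reader is within 4 mm of its stop (joint above 0.176) (angle between label's own z axis and vertical below 0.08 rad and horizontal distance between label and plate below 0.018 m and distance between label and plate below 0.055 m and linear speed of tin below 0.02 m/s and value of joint reader above 0.176 m); the robot touches nothing.
It fails at once if the tin is dropped or thrown (moves faster than 0.6 m/s while no finger touches it) (linear speed of tin above 0.6 m/s and contact force between the fingers and tin below 0.01 N).
It fails at once if the cocoa box is displaced by more than 15 mm (distance of cocoa from where it was at the start of the episode above 0.015 m).
It fails at once if the sugar carton is displaced by more than 15 mm (distance of sugar from where it was at the start of the episode above 0.015 m).
It fails at once if the jar is displaced by more than 15 mm (distance of jar from where it was at the start of the episode above 0.015 m).
It also fails if it takes over 67 s, if anything falls off the work surface, if the arm or the gripper's body presses on something with over 40 N, if the wrist force passes 120 N, or if a joint passes its speed limit or range.

### The arm

A 6-joint arm with a two-finger parallel gripper is mounted at the origin on the work surface. World frame = base frame: x ahead of the robot, y to its left, z up, the work surface at z = 0. Lengths are in mm, angles in rad, forces in N, time in s.
With the tool pointing down it reaches from about 275 to 1000 mm from the base axis. Payload 8.4 kg.
Tool frame: the origin (TCP) lies between the finger pads; the fingertips stand r.nose_length ahead of it and the grasp point (between the pads) lies 8 mm behind it (r.nose_length is the distance from the TCP to the fingertips, in mm); y points along the fingers, x is the direction in which the jaws open and shut, and the axes are right-handed (so a half turn about y gives the same grasp; the last joint's range is limited). The gripper opens to 85 mm and grips with 20 to 120 N. Pads are 22 mm wide; open, the fingers measure 114 mm over their backs; the gripper's body (76 mm by 85 mm) begins 54 mm behind the grasp point. The pads swing forward as they close: fully open they stand 13 mm farther back than shut.
Start: joints at [-1.294, 0.353, 1.633, -0, 1.155, -0.002], TCP at [172, -600.869, 242.281] pointing down, gripper open.
Joint ranges: [-2.63, 2.63], [-0.92, 2.1], [0.06, 2.66], [-1.3, 4.44], [0, 2.69], [-3.02, 3.02]. Speed limits (rad/s): [2.22, 2.22, 2.79, 3.14, 3.14, 3.14].

### API

Orientations are given as [roll, pitch, yaw] about the fixed x, y, z axes, in that order (R = Rz(yaw) Ry(pitch) Rx(roll)).
In Python, from rig import r, cams, order gives the robot as it stands. The module is installed in compiled form; this text tells all that it offers.
- The arm moves only by the shell command python3 -m crank 'ROWS' [FORCE]. ROWS is JSON, a list of rows, each a list of 7 numbers: the turn, a rotation vector about the tool's x, y, z in degrees, then the shift along the tool's x, y, z in cm, then the opening, from -1 (shut) to 1 (fully open). A call has exactly 10 rows; each row shifts and turns the pose as measured when the row begins, along the tool's axes as they then stand; what a row does not reach is not made up. A row lasts 1/12 s, in which the tool goes at most 41.7 mm and 7.16 degrees, less where a joint would pass 70% of its speed; a pose out of reach is approached as far as the arm can. A call with a gripper value outside its range is refused whole. The fingers move at their own pace and stop on an object; FORCE is the grip in N (left out, the last holds). Time passes only in rows, so rows that do not move let the fingers close, or fill a call up. It gives the time, the measured TCP pose, the force and the opening at its end, in the units of the state.
- r.sense(): the state, without advancing time (a new reading comes with each control period).
- cams.grab_frame(name): name is "scene" or "side" or "wrist"; returns the picture (384x512x3 uint8, blue, green, red); there is no depth.
- cams.camera_info(name): a dict with "intrinsics" (3x3 intrinsics, pixels), "view" (4x4, takes a point from world to camera coordinates); the wrist camera has in their place "hand_eye" (4x4, takes a point from camera to tool coordinates, whose origin is the TCP and whose axes are the tool frame's). Camera axes: x right, y up, looking along -z (the intrinsics and any distortion apply to the point x, -y, -z); pixel columns grow to the right and rows downward; lengths in mm; the calibration is good to about 2 mm. A picture is of the moment at which its call begins: read the wrist's pose just before it. camera_info takes no time and is no camera call.
- order.sign_off(): hands the job in, once; it reports no verdict.
The state is a dict: "clock": time; "qpos": joint angles; "qvel": joint speeds; "joint_efforts": joint torques, N m; "eef_pos": TCP position; "tcp_rot": TCP orientation; "contact_force": force on the tool from outside, world axes, zero at the start; "wrist_torque": the same for the moment, N m; "opening": opening from 0.0 (shut) to 1.0 (fully open).
Only numpy, scipy, OpenCV 4.12 (cv2) and the standard library are available. Lean on these libraries where they do the work, as an engineer would, in place of code of your own. Each camera call takes 0.05 s, during which the arm holds its last target.

## Working session

There is one attempt and no reset: what is moved stays moved. The work goes in short steps, Python scripts to look and compute and a shell command to move; the robot and the scene stay as the last step left them, time stands still between calls to the robot, and variables do not carry over. Pictures are saved under pics/ and viewed, and the job is handed in when it is done.

```bash
mkdir -p pics
python3 - <<'E'
from rig import r,cams,order
import cv2,json,numpy as np
print(r.sense(), r.nose_length)
for n in ["scene","side","wrist"]:
    i=cams.camera_info(n); print(n,{k:np.round(np.array(v),3).tolist() for k,v in i.items()})
    cv2.imwrite(f"pics/{n}0.png",cams.grab_frame(n))
E
```

```text
{'clock': 0.0, 'qpos': array([-1.29441140e+00,  3.53672527e-01,  1.63414546e+00, -1.20220501e-05,
        1.15518937e+00, -2.38646285e-03]), 'qvel': array([ 0.00175835, -0.00042546,  0.00101462, -0.00122267, -0.00054627,
       -0.00160812]), 'joint_efforts': array([ 5.16471318e-04, -6.05256057e+01, -3.42071307e+01, -1.66258228e-04,
        9.38387762e-03, -4.29976907e-07]), 'eef_pos': array([ 171.86183197, -600.4224437 ,  241.54159665]), 'tcp_rot': array([-1.57080394e+00,  1.41472459e-03, -1.29202008e+00]), 'contact_force': array([-0.57843078,  0.58444007,  0.60016542]), 'wrist_torque': array([-0.00347204,  0.00685671, -0.0124112 ]), 'opening': 1.0010674585251276} 11.0
scene {'intrinsics': [[413.05, 0.0, 259.4], [0.0, 413.05, 185.627], [0.0, 0.0, 1.0]], 'view': [[-0.41, 0.912, 0.015, 226.081], [-0.48, -0.23, 0.846, 186.215], [0.775, 0.34, 0.532, -1893.24], [0.0, 0.0, 0.0, 1.0]]}
side {'intrinsics': [[445.069, 0.0, 247.092], [0.0, 445.069, 190.905], [0.0, 0.0, 1.0]], 'view': [[-0.997, -0.078, -0.018, 534.749], [0.033, -0.601, 0.799, -101.225], [-0.074, 0.795, 0.601, -1304.276], [0.0, 0.0, 0.0, 1.0]]}
wrist {'intrinsics': [[345.516, 0.0, 256.268], [0.0, 345.516, 190.308], [0.0, 0.0, 1.0]], 'hand_eye': [[1.0, -0.0, 0.0, -0.34], [0.0, 0.313, -0.95, -131.925], [0.0, 0.95, 0.313, 80.737], [0.0, 0.0, 0.0, 1.0]]}
```

View pics/scene0.png

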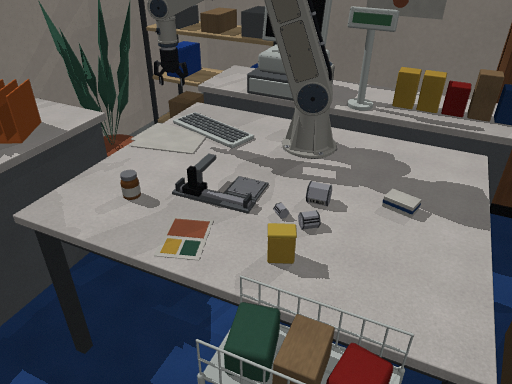

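View pics/side0.png

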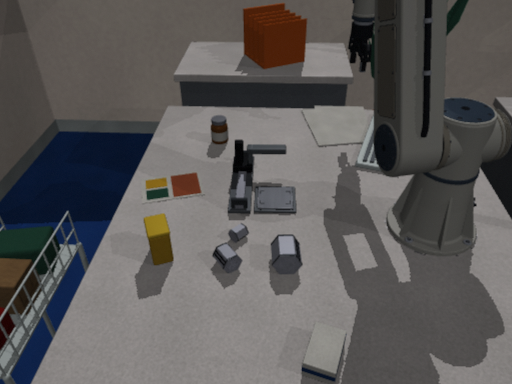

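View pics/wrist0.png

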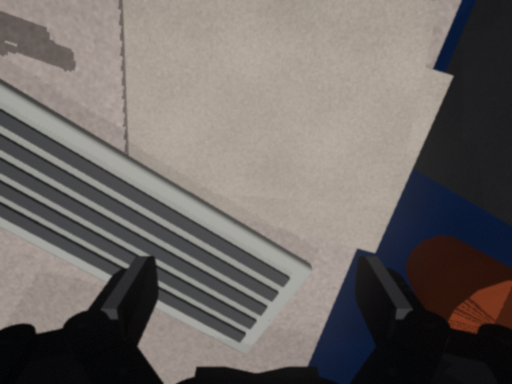

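The scene picture shows the reader and plate at about (220,190), and three hexagonal tins: small (282,210), medium (310,219), large (319,193). Cocoa is at (281,243), jar at (130,184), sugar at (402,203).

```bash
cat > h.py <<'E'
from rig import r,cams,order
import cv2,numpy as np
from scipy.spatial.transform import Rotation as R
def tcp():
    s=r.sense(); return np.array(s['eef_pos']),R.from_euler('xyz',s['tcp_rot'])
def cam(n,pose=None):
    i=cams.camera_info(n);K=np.array(i['intrinsics'])
    if n=='wrist':
        p,q=pose or tcp(); T=np.eye(4);T[:3,:3]=q.as_matrix();T[:3,3]=p
        C=T@np.array(i['hand_eye']); V=np.linalg.inv(C)
    else: V=np.array(i['view'])
    return K,V,i.get('distortion')
def ray(n,uv,pose=None):
    K,V,d=cam(n,pose); C=np.linalg.inv(V)
    x=np.linalg.inv(K)@np.array([uv[0],uv[1],1.]); v=C[:3,:3]@np.array([x[0],-x[1],-1.])
    return C[:3,3],v/np.linalg.norm(v)
def onz(n,uv,z,pose=None):
    o,v=ray(n,uv,pose); return o+v*(z-o[2])/v[2]
def tri(a,b):
    (o1,v1),(o2,v2)=a,b
    A=np.stack([v1,-v2],1); t=np.linalg.lstsq(A,o2-o1,rcond=None)[0]
    p,q=o1+v1*t[0],o2+v2*t[1]; return (p+q)/2,np.linalg.norm(p-q)
def proj(n,P,pose=None):
    K,V,d=cam(n,pose); c=V[:3,:3]@np.array(P)+V[:3,3]; x=K@np.array([c[0],-c[1],-c[2]]); return x[:2]/x[2]
E
python3 - <<'E'
from h import *
for n,(x0,y0,x1,y1) in {'scene':(160,145,350,265),'side':(200,130,310,280)}.items():
    im=cv2.imread(f'pics/{n}0.png')[y0:y1,x0:x1]; cv2.imwrite(f'pics/{n}0c.png',cv2.resize(im,None,fx=4,fy=4,interpolation=cv2.INTER_CUBIC))
for nm,a,b in [('small',(282,210),(239,232)),('med',(310,219),(228,257)),('big',(319,193),(286,253)),('cocoa',(281,243),(159,240)),('jar',(130,184),(219,130)),('plate',(246,189),(275,198)),('sugar',(402,202),(325,350))]:
    print(nm,*tri(ray('scene',a),ray('side',b)))
E
```

```text
small [553.12518534  85.21644468  19.6237771 ] 3.8069336820194333
med [572.00539516 192.30446303  27.45649424] 2.844431239180181
big [419.36465194 175.4549637   35.19690104] 2.0193940966468955
cocoa [759.95131703 163.75026383  54.58315142] 1.923629453987543
jar [ 678.37249682 -457.59411309   46.12974924] 2.97346085580014
plate [ 4.56192672e+02 -1.00230278e+02  1.84641843e-01] 6.92523078458323
sugar [334.06839523 455.02515057  26.80071883] 4.972241327064029
```

```bash
ls pics
```

```text
scene0.png
scene0c.png
side0.png
side0c.png
wrist0.png
```

View pics/scene0c.png

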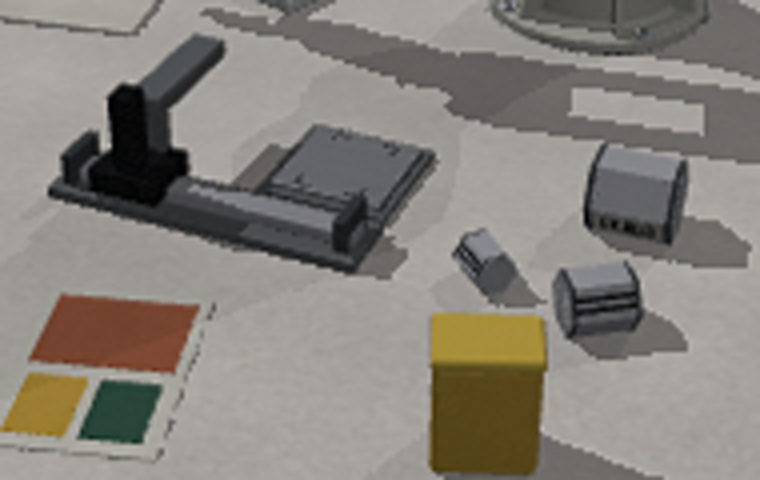

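View pics/side0c.png

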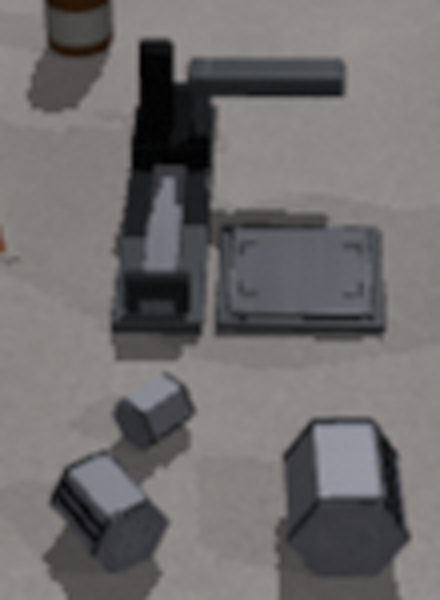

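Run:
```python
from h import *
f=lambda c:(c[0]/4+200-.4,c[1]/4+130-.4)
g=lambda c:(c[0]/4+160-.4,c[1]/4+145-.4)
P=[onz('side',f(c),50)[:2] for c in [(75,468),(103,453),(150,508),(105,540)]]
print(np.round(P),np.mean(P,0)); 
P=[onz('side',f(c),12)[:2] for c in [(240,243),(363,242),(365,295),(238,294)]]
print('plate marks side',np.round(P),np.mean(P,0))
P=[onz('scene',g(c),12)[:2] for c in [(330,131),(410,152),(375,210),(280,181)]]
print('plate marks scene',np.round(P),np.mean(P,0))
print('handle',tri(ray('scene',g((125,90))),ray('side',f((155,45)))))
print('rail stop +y',onz('side',f((155,270)),44), onz('side',f((115,330)),0), onz('side',f((200,330)),0),onz('scene',g((345,270)),0),onz('scene',g((50,190)),0))
```

```text
[[598. 176.]
 [581. 161.]
 [545. 210.]
 [571. 239.]] [573.72014344 196.37871201]
plate marks side [[ 506. -128.]
 [ 407. -135.]
 [ 405.  -66.]
 [ 504.  -62.]] [455.49544986 -97.695873  ]
plate marks scene [[ 408. -139.]
 [ 410.  -52.]
 [ 515.  -40.]
 [ 509. -141.]] [460.36350486 -93.15637168]
handle (array([ 583.39037049, -253.69357354,  119.84149891]), np.float64(0.1475889911625999))
rail stop +y [566.18874743 -47.68292053  44.        ] [ 5.96520052e+02 -2.73851285e+01  1.13686838e-13] [ 5.31201460e+02 -3.10915095e+01 -1.13686838e-13] [595.41354989 -31.8394415    0.        ] [ 598.81972272 -336.20231954    0.        ]
```

```bash
python3 -m crank '[[0,0,0,-2.96,0,2.74,1],[0,0,0,-2.96,0,2.74,1],[0,0,0,-2.96,0,2.74,1],[0,0,0,-2.96,0,2.74,1],[0,0,0,-2.96,0,2.74,1],[0,0,0,-2.96,0,2.74,1],[0,0,0,-2.96,0,2.74,1],[0,0,0,-2.96,0,2.74,1],[0,0,0,-2.96,0,2.74,1],[0,0,0,-2.96,0,2.74,1]]' 30; python3 -c "
from rig import r;s=r.sense();print(s['qpos'],s['clock'])"
```

```text
clock: 0.98
eef_pos: [355.0, -233.9, 238.6]
tcp_rot: [-1.572, -0.0, -1.303]
contact_force: [0.9, 0.1, 0.8]
opening: 1.0
[-5.85496593e-01  3.83439229e-02  2.03993198e+00 -1.05436046e-03
  1.06396742e+00  7.18173152e-01] 0.9833
```

```bash
python3 -m crank '[[0,0,0,-3.0,0.2,2.74,1],[0,0,0,-3.0,0.2,2.74,1],[0,0,0,-3.0,0.2,2.74,1],[0,0,0,-3.0,0.2,2.74,1],[0,0,0,-3.0,0.2,2.74,1],[0,0,0,-3.0,0.2,2.74,1],[0,0,0,-3.0,0.2,2.74,1],[0,0,0,-3.0,0.2,2.74,1],[0,0,0,-3.0,0.2,2.74,1],[0,0,0,-3.0,0.2,2.74,1]]' 30
```

```text
clock: 1.82
eef_pos: [539.5, 139.5, 219.1]
tcp_rot: [-1.569, -0.003, -1.302]
contact_force: [0.5, 0.2, 0.6]
opening: 0.999
```

```bash
python3 -m crank '[[0,0,0,-1.4,2.0,1.5,1],[0,0,0,-1.4,2.0,1.5,1],[0,0,0,-1.4,2.0,1.5,1],[0,-5,0,0,0.5,0,1],[0,-5,0,0,0.5,0,1],[0,-4,0,0,0,0,1],[0,0,0,0,0,0,1],[0,0,0,0,0,0,1],[0,0,0,0,0,0,1],[0,0,0,0,0,0,1]]' 30
python3 - <<'E'
from h import *
p=tcp(); im=cams.grab_frame('wrist'); cv2.imwrite('pics/w1.png',cv2.resize(im,(768,576),interpolation=cv2.INTER_CUBIC)); print(p[0],p[1].as_euler('xyz'))
np.savez('p1.npz',p=p[0],e=p[1].as_euler('xyz'))
E
```

```text
clock: 2.65
eef_pos: [575.7, 205.0, 142.8]
tcp_rot: [-1.569, -0.002, -1.044]
contact_force: [-0.1, 0.9, -0.8]
opening: 1.001
[575.72176197 205.01706619 142.8373084 ] [-1.56885475 -0.00199271 -1.04444454]
```

View pics/w1.png

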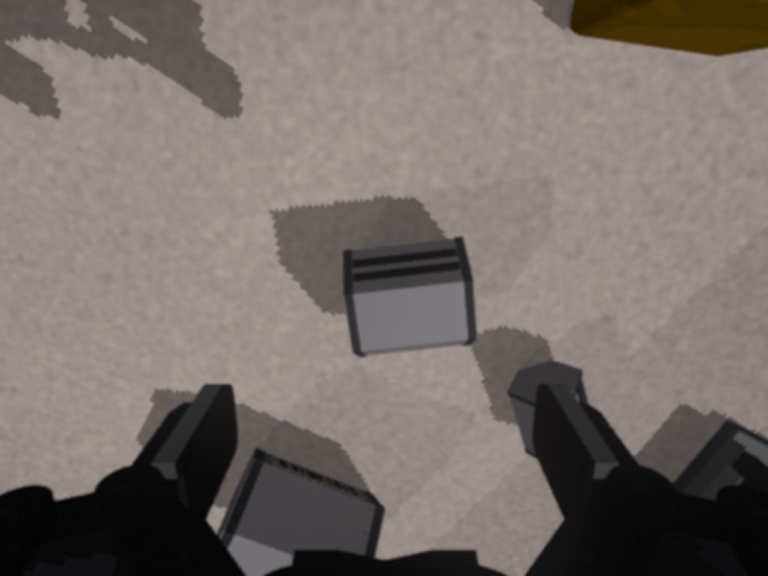

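Run:
```python
from h import *
d=np.load('p1.npz'); pose=(d['p'],R.from_euler('xyz',d['e']))
P=[onz('wrist',(c[0]/1.5,c[1]/1.5),50,pose)[:2] for c in [(347,294),(471,280),(475,341),(358,354)]]
P=np.array(P);print(np.round(P,1),P.mean(0)); 
for i in range(4): v=P[(i+1)%4]-P[i]; print(np.linalg.norm(v),np.degrees(np.arctan2(v[1],v[0])))
for nm,c in {'seamline':(409,267)}.items(): print(onz('wrist',(c[0]/1.5,c[1]/1.5),37,pose))
```

```text
[[569.4 221.3]
 [603.6 175.8]
 [579.1 157.5]
 [545.4 202.2]] [574.38534719 189.19322627]
56.99637319577616 -53.085500933210916
30.49459021894632 -143.30294069234802
55.90947521780292 127.0601201965123
30.651863020444363 38.730493478329244
[591.78903936 200.88386693  37.        ]
```

```bash
cat >> h.py <<'E'
def go(target):
    p,q=tcp(); d=q.inv().apply(np.array(target)-p)/10
    print('tcp',np.round(p,1),'shift cm',np.round(d,2),'dist',np.round(np.linalg.norm(d),2)); M=q.as_matrix()
    print('x',np.round(M[:,0],3),'y',np.round(M[:,1],3),'z',np.round(M[:,2],3))
E
python3 -m crank '[[0,-6.8,0,0,0,0,1],[0,0,0,0,0,0,1],[6,0,0,0,0,0,1],[6,0,0,0,0,0,1],[6,0,0,0,0,0,1],[6,0,0,0,0,0,1],[6,0,0,0,0,0,1],[0,0,0,0,0,0,1],[0,0,0,0,0,0,1],[0,0,0,0,0,0,1]]' 30
python3 -c "
from h import *
go([544,167.5,90]);go([576,191.5,20.7])"
```

```text
clock: 3.53
eef_pos: [577.6, 206.4, 147.1]
tcp_rot: [-1.073, 0.009, -0.95]
contact_force: [-0.0, 0.7, -0.5]
opening: 0.998
tcp [577.6 206.4 147.1] shift cm [ 1.27  2.62 -7.11] dist 7.68
x [ 0.582 -0.813 -0.009] y [ 0.384  0.284 -0.879] z [0.717 0.508 0.478]
tcp [577.6 206.4 147.1] shift cm [ 1.24 10.62 -6.91] dist 12.73
x [ 0.582 -0.813 -0.009] y [ 0.384  0.284 -0.879] z [0.717 0.508 0.478]
```

```bash
python3 -m crank '[[0,0,0,0.4,0.8,-2.4,1],[0,0,0,0.4,0.8,-2.4,1],[0,0,0,0.4,0.8,-2.3,1],[1.5,-1.5,0,0,0,0,1],[0,0,0,0,0,0,1],[0,0,0,0,0,0,1],[0,0,0,0,0,0,1],[0,0,0,0,0,0,1],[0,0,0,0,0,0,1],[0,0,0,0,0,0,1]]' 30
python3 - <<'E'
from h import *
go([576,191.5,20.7])
p=tcp(); im=cams.grab_frame('wrist'); cv2.imwrite('pics/w2.png',im)
im=cams.grab_frame('side'); cv2.imwrite('pics/s2.png',cv2.resize(im[180:310,150:330],None,fx=4,fy=4))
E
```

```text
clock: 4.37
eef_pos: [554.4, 174.6, 98.6]
tcp_rot: [-1.041, 0.001, -0.929]
contact_force: [-0.8, 0.1, -1.2]
opening: 0.999
tcp [554.4 174.6  98.6] shift cm [-0.05  8.11 -1.57] dist 8.26
x [ 0.598 -0.801 -0.001] y [ 0.404  0.303 -0.863] z [0.692 0.516 0.505]
```

View pics/w2.png

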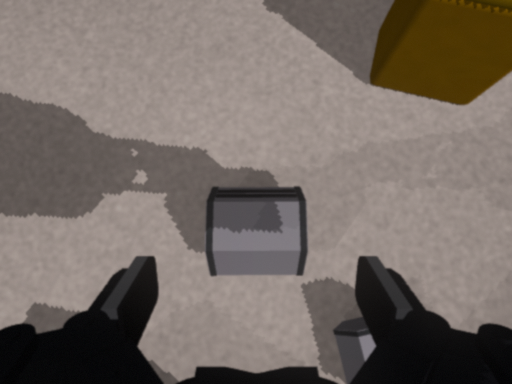

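View pics/s2.png

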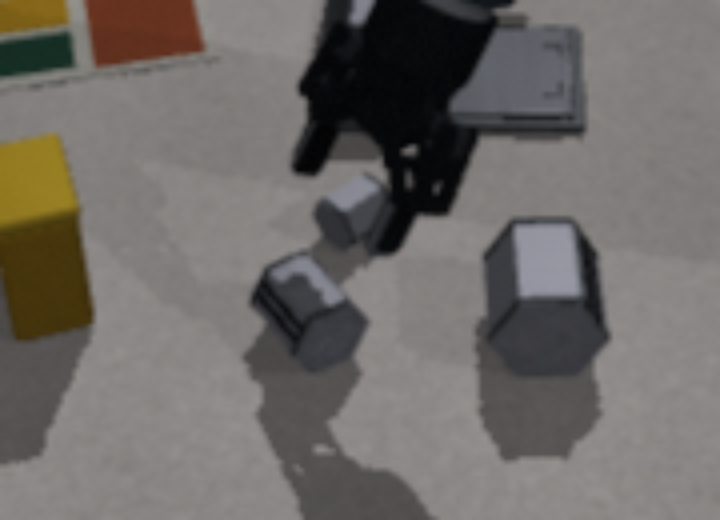

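Run:
```python
from h import *
a=onz('wrist',(257,199),50);b=onz('wrist',(257,274),50); c=(a+b)/2
print(a,b,c,np.linalg.norm(a-b)); c[2]=25
p,q=tcp(); go(c+5*q.as_matrix()[:,1])
```

```text
[587.50404063 199.19225182  50.        ] [552.55427071 173.11211246  50.        ] [570.02915567 186.15218214  50.        ] 43.60802777238041
tcp [554.2 174.5  98.5] shift cm [ 0.02  7.84 -2.02] dist 8.09
x [ 0.598 -0.801 -0.001] y [ 0.404  0.303 -0.863] z [0.692 0.516 0.505]
```

```bash
python3 -m crank '[[0,0,0,0,0,-1.55,1],[0,0,0,0,1.6,0,1],[0,0,0,0,1.6,0,1],[0,0,0,0,1.6,0,1],[0,0,0,0,1.4,0,1],[0,0,0,0,1,0,1],[0,0,0,0,0,0,1],[0,0,0,0,0,0,1],[0,0,0,0,0,0,1],[0,0,0,0,0,0,1]]' 30
python3 - <<'E'
from h import *
go([577,191.5,20.7])
im=cams.grab_frame('wrist'); cv2.imwrite('pics/w3.png',im)
E
```

```text
clock: 5.3
eef_pos: [574.8, 189.0, 28.6]
tcp_rot: [-1.038, -0.001, -0.931]
contact_force: [1.1, 0.4, 0.5]
opening: 0.999
tcp [574.8 189.   28.6] shift cm [-0.07  0.85 -0.12] dist 0.86
x [ 0.597 -0.802  0.001] y [ 0.408  0.303 -0.862] z [0.691 0.515 0.508]
```

View pics/w3.png

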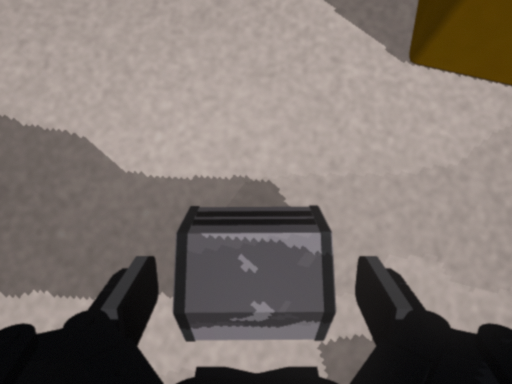

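```bash
python3 -m crank '[[0,0,0,-0.05,0.9,-0.1,1],[0,0,0,0,0,0,1],[0,0,0,0,0,0,-1],[0,0,0,0,0,0,-1],[0,0,0,0,0,0,-1],[0,0,0,0,0,0,-1],[0,0,0,0,0,0,-1],[0,0,0,0,0,0,-1],[0,0,0,0,0,0,-1],[0,0,0,0,0,0,-1]]' 40
python3 - <<'E'
from h import *
go([577,191.5,20.7]);print(r.sense()['contact_force'])
im=cams.grab_frame('wrist'); cv2.imwrite('pics/w4.png',im)
E
```

```text
clock: 6.18
eef_pos: [577.2, 190.5, 23.8]
tcp_rot: [-1.036, -0.003, -0.932]
contact_force: [-0.2, -0.1, -2.2]
opening: 0.695
tcp [577.2 190.5  23.8] shift cm [-0.1   0.29 -0.12] dist 0.33
x [ 0.597 -0.803  0.003] y [ 0.41   0.302 -0.86 ] z [0.69  0.514 0.51 ]
[-0.17145903 -0.10810633 -2.19821792]
```

View pics/w4.png

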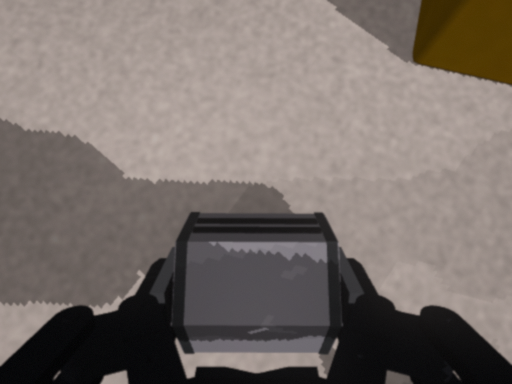

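```bash
python3 -m crank '[[0,0,0,0,-1.1,0.65,-1],[0,0,0,0,-1.1,0.65,-1],[-5,0,0,0,0,0,-1],[-6,0,0,0,0,0,-1],[-6,0,0,0,0,0,-1],[-6,0,0,0,0,0,-1],[-6,0,0,0,0,0,-1],[-6,0,0,0,0,0,-1],[-6,0,0,0,0,0,-1],[-6,0,0,0,0,0,-1]]' 40
python3 - <<'E'
from h import *
go([577,190,50])
E
```

```text
clock: 7.07
eef_pos: [566.1, 208.7, 47.2]
tcp_rot: [-1.451, 0.055, -0.901]
contact_force: [-0.7, 2.2, -2.5]
opening: 0.7
tcp [566.1 208.7  47.2] shift cm [ 2.12 -0.43 -0.26] dist 2.18
x [ 0.62  -0.783 -0.055] y [ 0.059  0.117 -0.991] z [0.783 0.611 0.119]
```

Run:
```python
from h import *
s=r.sense();print(np.round(s['qpos'],2),np.round(s['qvel'],2),s['eef_pos'],s['tcp_rot'])
```

```text
[0.3  0.53 1.88 0.16 0.64 1.08] [ 0.28  0.31 -0.89 -1.55  1.67  1.65] [566.11233474 208.66972259  47.21047271] [-1.45121424  0.05547095 -0.90119821]
```

```bash
python3 -m crank '[[0,0,0,0,-0.4,0,-1],[-2,0,-1.5,0.5,0,0,-1],[-4,0,-1.5,0.5,0,0,-1],[-4,0,0,0.5,0,0,-1],[-4,0,0,0.5,0,0,-1],[-4,0,0,0,0,0,-1],[-4,0,0,0,0,0,-1],[-4,0,0,0,0,0,-1],[0,0,0,0,0,0,-1],[0,0,0,0,0,0,-1]]' 40
python3 - <<'E'
from h import *
go([577,190,50]);s=r.sense();print(np.round(s['qpos'],2),s['tcp_rot'])
E
```

```text
clock: 7.9
eef_pos: [575.2, 197.5, 48.7]
tcp_rot: [-1.906, 0.024, -0.895]
contact_force: [0.8, -0.7, -1.5]
opening: 0.698
tcp [575.2 197.5  48.7] shift cm [ 0.7  -0.03 -0.35] dist 0.78
x [ 0.625 -0.78  -0.024] y [-0.271 -0.188 -0.944] z [ 0.732  0.597 -0.329]
[ 0.37  0.71  1.55 -0.08  1.2   1.3 ] [-1.90607237  0.02393514 -0.89498649]
```

```bash
python3 -m crank '[[-4,0,-0.8,0.3,0,0,-1],[-4,0,-0.7,0.3,0,0,-1],[-2.2,0,0,0,0,0,-1],[0,0,0,0,0,0,-1],[0,0,0,0,0.8,-0.45,-1],[0,0,0,0,0.4,-0.25,-1],[0,0,0,0,0,0,-1],[0,0,0,0,0,0,-1],[0,0,0,0,0,0,-1],[0,0,0,0,0,0,-1]]' 40
python3 - <<'E'
from h import *
go([577,193,22.6]);s=r.sense();print(np.round(s['qpos'],2),s['tcp_rot'],s['contact_force'])
im=cams.grab_frame('side'); cv2.imwrite('pics/s3.png',cv2.resize(im[180:310,150:330],None,fx=4,fy=4))
im=cams.grab_frame('wrist'); cv2.imwrite('pics/w5.png',im)
E
```

```text
clock: 8.73
eef_pos: [562.4, 183.2, 39.6]
tcp_rot: [-2.069, 0.016, -0.884]
contact_force: [-0.4, -0.3, -1.9]
opening: 0.696
tcp [562.4 183.2  39.6] shift cm [0.19 0.66 2.35] dist 2.45
x [ 0.634 -0.773 -0.016] y [-0.378 -0.292 -0.878] z [ 0.675  0.563 -0.478]
[ 0.38  0.79  1.48 -0.13  1.35  1.32] [-2.06879774  0.01604765 -0.88410519] [-0.38110675 -0.31245556 -1.94801105]
```

View pics/s3.png

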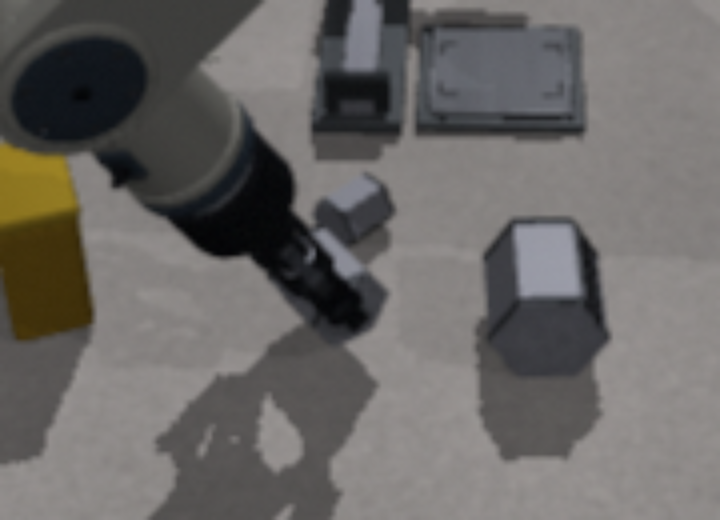

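View pics/w5.png

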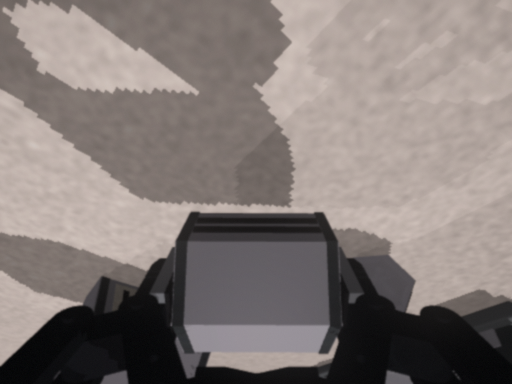

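```bash
python3 -m crank '[[-0.8,0,-0.9,0,0,0,-1],[0,0,0,0,0.5,0.27,-1],[0,0,0,0,0.4,0.22,-1],[0,0,0,0,0.2,0.1,-1],[0,0,0,0,0.1,0.06,-1],[0,0,0,0,0.1,0.06,-1],[0,0,0,0,0,0,-1],[0,0,0,0,0,0,-1],[0,0,0,0,0,0,-1],[0,0,0,0,0,0,-1]]' 40
python3 - <<'E'
from h import *
go([562,183,22.6]);s=r.sense();print(s['tcp_rot'],s['contact_force'],s['wrist_torque'])
E
```

```text
clock: 9.67
eef_pos: [562.9, 183.9, 22.6]
tcp_rot: [-2.084, 0.001, -0.875]
contact_force: [0.1, -0.4, -1.7]
opening: 0.699
tcp [562.9 183.9  22.6] shift cm [ 0.01  0.06 -0.11] dist 0.13
x [ 0.641 -0.767 -0.001] y [-0.377 -0.314 -0.871] z [ 0.668  0.559 -0.491]
[-2.08367045e+00  7.12985248e-04 -8.74800929e-01] [ 0.13180022 -0.44903755 -1.74007704] [ 0.24217239 -0.27715848 -0.05433556]
```

```bash
python3 -m crank '[[0,0,0,0,0.09,0.05,-1],[0,0,0,0,0.09,0.05,-1],[0,0,0,0,0.05,0.03,-1],[0,0,0,0,0,0,-1],[0,0,0,0,0,0,-1],[0,0,0,0,0,0,-1],[0,0,0,0,0,0,-1],[0,0,0,0,0,0,-1],[0,0,0,0,0,0,-1],[0,0,0,0,0,0,-1]]' 40
python3 - <<'E'
from h import *
go([562,183,22.6]);s=r.sense();print(s['tcp_rot'],s['contact_force'],s['wrist_torque'])
im=cams.grab_frame('side'); cv2.imwrite('pics/s4.png',cv2.resize(im[200:290,180:290],None,fx=6,fy=6,interpolation=cv2.INTER_CUBIC))
E
```

```text
clock: 10.5
eef_pos: [563.4, 184.0, 21.4]
tcp_rot: [-2.083, 0.0, -0.875]
contact_force: [-0.1, 0.5, -0.1]
opening: 0.697
tcp [563.4 184.   21.4] shift cm [-0.01 -0.02 -0.2 ] dist 0.21
x [ 0.641 -0.768 -0.   ] y [-0.376 -0.314 -0.872] z [ 0.669  0.559 -0.49 ]
[-2.08295276e+00  4.38592778e-04 -8.75114893e-01] [-0.05218714  0.50965539 -0.09177572] [ 0.15221703 -0.15338687 -0.02263366]
```

View pics/s4.png

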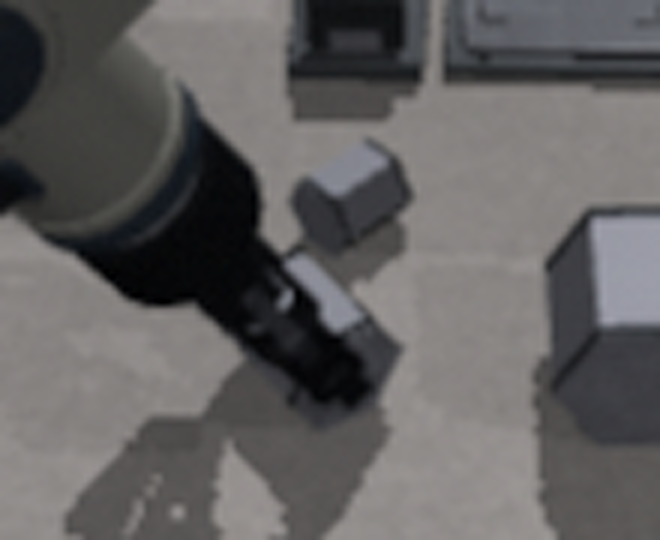

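```bash
python3 -m crank '[[0,0,0,0,0.03,0.02,-1],[0,0,0,0,0,0,0.75],[0,0,0,0,0,0,0.8],[0,0,0,0,0,0,0.9],[0,0,0,0,0,0,1],[0,0,0,0,0,0,1],[0,0,0,0,0,0,1],[0,0,0,0,0,0,1],[0,0,0,0,0,0,1],[0,0,0,0,0,0,1]]' 40
python3 - <<'E'
from h import *
s=r.sense();print(s['tcp_rot'],s['contact_force'])
im=cams.grab_frame('wrist'); cv2.imwrite('pics/w6.png',im)
E
```

```text
clock: 11.38
eef_pos: [563.6, 184.0, 21.2]
tcp_rot: [-2.083, 0.0, -0.875]
contact_force: [0.7, 0.5, -0.2]
opening: 1.0
[-2.08282830e+00  4.29664400e-05 -8.74966874e-01] [ 0.70392421  0.49396067 -0.19973658]
```

View pics/w6.png

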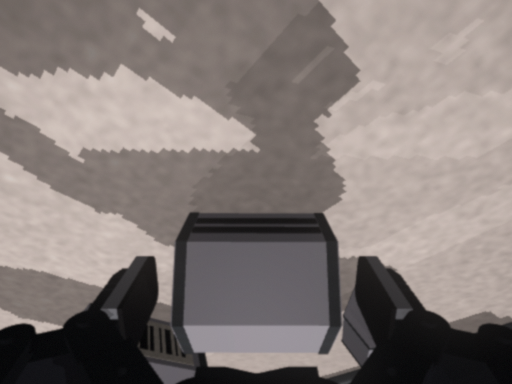

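```bash
python3 -m crank '[[0,0,0,0,-1.5,0,1],[0,0,0,0,-2.5,0,1],[0,0,0,0,-2.5,0,1],[0,0,0,0,-2.5,0,1],[5,0,0,0,0,0,1],[5,0,0,0,0,0,1],[5,0,0,0,0,0,1],[5,0,0,0,0,0,1],[5,0,0,0,0,0,1],[5,0,0,0,0,0,1]]' 40
python3 - <<'E'
from h import *
s=r.sense();print(s['tcp_rot'],s['contact_force'],s['qpos'])
go([563,183,120])
p=tcp(); im=cams.grab_frame('wrist'); cv2.imwrite('pics/w7.png',im)
np.savez('p7.npz',p=p[0],e=p[1].as_euler('xyz'))
E
```

```text
clock: 12.27
eef_pos: [601.2, 215.9, 102.9]
tcp_rot: [-1.541, -0.002, -0.874]
contact_force: [0.6, 0.6, -1.0]
opening: 0.999
[-1.54085554 -0.00158501 -0.87363738] [ 0.57948197  0.57363233 -1.01720895] [0.33775253 0.51435899 1.73024441 0.01185124 0.86843804 1.20383914]
tcp [601.2 215.9 102.9] shift cm [ 0.08 -1.86 -4.98] dist 5.32
x [ 0.642 -0.767  0.002] y [ 0.024  0.018 -1.   ] z [0.766 0.642 0.03 ]
```

View pics/w7.png

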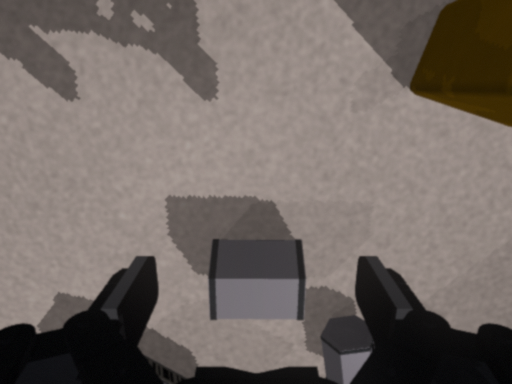

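Run:
```python
from h import *
a=onz('wrist',(257,277),50);b=onz('wrist',(257,319),50);c=(a+b)/2
print(a,b,c,np.linalg.norm(a-b)); c[2]=25
u=np.array([.767,.642,0])
t=c+5*(0.5*u+np.array([0,0,-.866])); print('grasp tcp',t)
go(t-80*(0.5*u+np.array([0,0,-.866])))
```

```text
[573.57642754 192.86710011  50.        ] [550.63400993 173.64432892  50.        ] [562.10521874 183.25571452  50.        ] 29.931078463688245
grasp tcp [564.02271874 184.86071452  20.67      ]
tcp [599.1 214.5 102.5] shift cm [ 0.02  0.97 -8.63] dist 8.69
x [ 0.642 -0.767  0.001] y [ 0.026  0.021 -0.999] z [0.766 0.641 0.033]
```

```bash
python3 -m crank '[[0,0,0,0,0.1,-2.8,1],[0,0,0,0,0.1,-2.8,1],[0,0,0,0,0.1,-2.8,1],[4.5,0,0,0,0,0,1],[4.5,0,0,0,0,0,1],[4.5,0,0,0,0,0,1],[4.5,0,0,0,0,0,1],[4.5,0,0,0,0,0,1],[4.5,0,0,0,0,0,1],[0,0,0,0,0,0,1]]' 40
python3 - <<'E'
from h import *
s=r.sense();print(s['tcp_rot'],s['qpos'])
go([564,185,20.7])
E
```

```text
clock: 13.15
eef_pos: [530.7, 162.4, 98.2]
tcp_rot: [-1.12, 0.009, -0.866]
contact_force: [-0.7, -0.3, -0.6]
opening: 0.995
[-1.12016979  0.00922276 -0.86626151] [0.15319398 0.33126251 2.18270641 0.79269211 0.33656269 0.30445397]
tcp [530.7 162.4  98.2] shift cm [0.51 8.71 0.23] dist 8.73
x [ 0.648 -0.762 -0.009] y [ 0.326  0.288 -0.9  ] z [0.688 0.58  0.436]
```

```bash
python3 -m crank '[[3,0,-0.5,0.2,0,0,1],[1,0,0,0.2,0,0,1],[0,0,0,0,1.5,0,1],[0,0,0,0,1.5,0,1],[0,0,0,0,1.5,0,1],[0,0,0,0,1.5,0,1],[0,0,0,0,1.0,0,1],[0,0,0,0,0,0,1],[0,0,0,0,0,0,1],[0,0,0,0,0,0,1]]' 40
python3 - <<'E'
from h import *
s=r.sense();print(s['tcp_rot'],s['contact_force'])
go([564,185,20.7])
im=cams.grab_frame('wrist'); cv2.imwrite('pics/w8.png',im)
E
```

```text
clock: 13.98
eef_pos: [565.0, 193.1, 37.2]
tcp_rot: [-1.064, 0.022, -0.858]
contact_force: [0.2, 0.5, 0.5]
opening: 0.998
[-1.06367991  0.02204333 -0.8579639 ] [0.15194459 0.50183531 0.46033128]
tcp [565.  193.1  37.2] shift cm [ 0.58  1.14 -1.32] dist 1.84
x [ 0.654 -0.756 -0.022] y [ 0.355  0.332 -0.874] z [0.668 0.564 0.486]
```

View pics/w8.png

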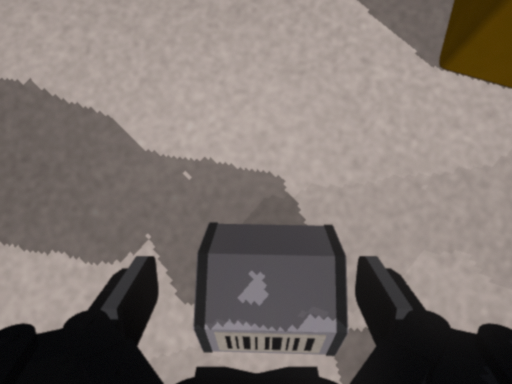

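```bash
python3 -m crank '[[0,0,-1.3,0.5,0,-1.2,1],[1,0.4,0,0.1,0,-0.1,1],[0,0,0,0,0.6,0,1],[0,0,0,0,0.5,0,1],[0,0,0,0,0,0,1],[0,0,0,0,0,0,1],[0,0,0,0,0,0,1],[0,0,0,0,0,0,1],[0,0,0,0,0,0,1],[0,0,0,0,0,0,1]]' 40
python3 - <<'E'
from h import *
s=r.sense();print(s['tcp_rot'],s['contact_force'])
go([564,185,20.7])
im=cams.grab_frame('wrist'); cv2.imwrite('pics/w9.png',im)
E
```

```text
clock: 14.87
eef_pos: [566.7, 185.2, 28.3]
tcp_rot: [-1.037, 0.003, -0.874]
contact_force: [1.4, 0.2, 0.1]
opening: 1.001
[-1.03669473  0.00336452 -0.87436959] [1.37242563 0.23939471 0.09687496]
tcp [566.7 185.2  28.3] shift cm [-0.16  0.54 -0.57] dist 0.81
x [ 0.641 -0.767 -0.003] y [ 0.389  0.329 -0.861] z [0.661 0.551 0.509]
```

View pics/w9.png

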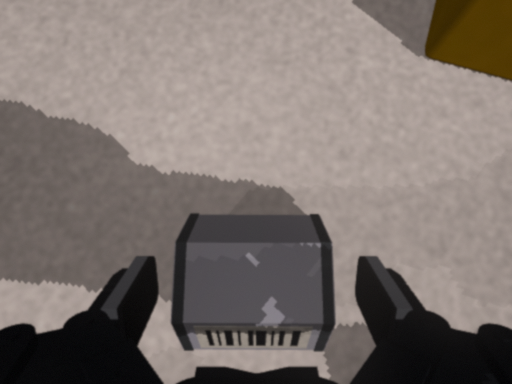

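```bash
python3 -m crank '[[0,0,0,-0.1,0.6,-0.5,1],[0,0,0,0,0,0,1],[0,0,0,0,0,0,-1],[0,0,0,0,0,0,-1],[0,0,0,0,0,0,-1],[0,0,0,0,0,0,-1],[0,0,0,0,0,0,-1],[0,0,0,0,0,0,-1],[0,0,0,0,0,0,-1],[0,0,0,0,0,0,-1]]' 40
python3 - <<'E'
from h import *
s=r.sense();print(s['tcp_rot'],s['contact_force'])
p,q=tcp(); print('centre in tool',q.inv().apply(np.array([562,183.3,25])-p),p)
E
```

```text
clock: 15.75
eef_pos: [565.2, 185.1, 21.3]
tcp_rot: [-1.037, 0.003, -0.874]
contact_force: [-0.3, 0.5, -2.4]
opening: 0.695
[-1.03686967  0.0030938  -0.87443798] [-0.26164275  0.51768555 -2.39761159]
centre in tool [-0.70978933 -4.99715346 -1.21012955] [565.19818845 185.06362729  21.31205118]
```

```bash
python3 -m crank '[[0,0,0,0,-2,1.2,-1],[0,0,0,0,-2,1.2,-1],[0,0,0,0,-2,1.2,-1],[-3,0,0,0,0,0,-1],[-4,0,0,0,0,0,-1],[-4,0,0,0,0,0,-1],[-4,0,0,0,0,0,-1],[-4,0,0,0,0,0,-1],[-4,0,0,0,0,0,-1],[-4,0,0,0,0,0,-1]]' 40
python3 - <<'E'
from h import *
s=r.sense();print(s['tcp_rot'],s['qpos'])
go([458,-95.5,90])
E
```

```text
clock: 16.58
eef_pos: [559.3, 185.8, 82.3]
tcp_rot: [-1.426, 0.015, -0.872]
contact_force: [-0.6, 0.9, -2.8]
opening: 0.699
[-1.42602679  0.01522141 -0.87188212] [0.27711225 0.44680603 1.9257584  0.1211631  0.646441   1.0578133 ]
tcp [559.3 185.8  82.3] shift cm [ 15.    -4.72 -25.44] dist 29.9
x [ 0.643 -0.765 -0.015] y [ 0.101  0.104 -0.989] z [0.759 0.635 0.144]
```

```bash
python3 -m crank '[[0,0,0,1.0,-0.5,-1.8,-1],[0,0,0,1.7,-0.6,-2.9,-1],[0,0,0,1.7,-0.6,-2.9,-1],[0,0,0,1.7,-0.6,-2.9,-1],[0,0,0,1.7,-0.5,-2.9,-1],[0,0,0,1.7,-0.5,-2.9,-1],[0,0,0,1.7,-0.5,-2.9,-1],[0,0,0,1.7,-0.5,-2.9,-1],[0,0,0,1.0,-0.3,-1.8,-1],[0,0,0,0,0,0,-1]]' 40
python3 - <<'E'
from h import *
s=r.sense();print(s['tcp_rot'],s['qpos'])
go([458,-95.5,90])
p=tcp(); im=cams.grab_frame('wrist'); cv2.imwrite('pics/w10.png',cv2.resize(im,(768,576)))
np.savez('p10.npz',p=p[0],e=p[1].as_euler('xyz'))
E
```

```text
clock: 17.42
eef_pos: [462.0, -83.4, 93.2]
tcp_rot: [-1.427, 0.013, -0.864]
contact_force: [0.3, -0.8, -1.9]
opening: 0.695
[-1.42742232  0.01303162 -0.86352154] [-0.27069769  0.3028581   2.13524498  0.21080342  0.64446426  0.42874009]
tcp [462.  -83.4  93.2] shift cm [ 0.66  0.15 -1.13] dist 1.32
x [ 0.65  -0.76  -0.013] y [ 0.1    0.103 -0.99 ] z [0.754 0.642 0.143]
```

View pics/w10.png

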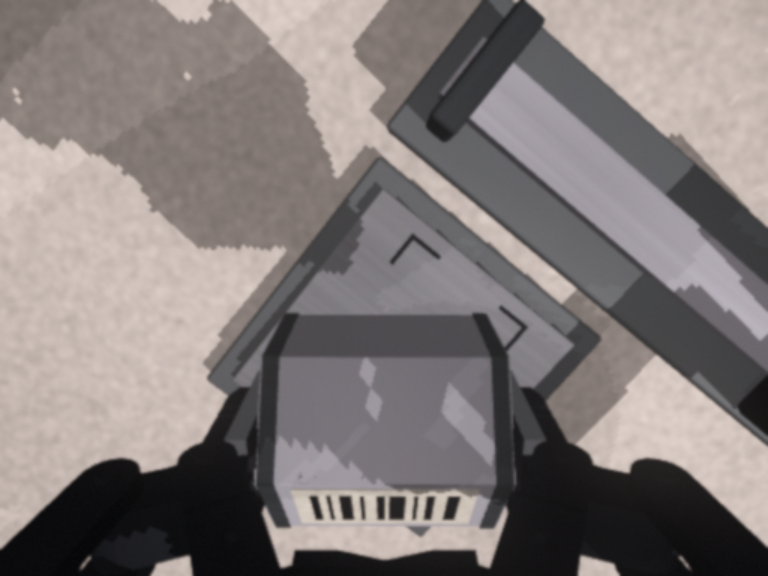

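Run:
```python
from h import *
d=np.load('p10.npz'); pose=(d['p'],R.from_euler('xyz',d['e']))
w=lambda c,z:onz('wrist',(c[0]/1.5,c[1]/1.5),z,pose)[:2].round(1)
for c in [(412,236),(525,328)]: print('mark',w(c,12))
for c in [(378,186),(574,345),(270,325)]: print('top edge corner?',w(c,12))
for c in [(378,158),(600,340),(210,378)]: print('outer corner',w(c,12),w(c,0))
for c in [(390,125),(612,305)]: print('rail base edge',w(c,12))
print('stop',w((440,125),44))
```

```text
mark [501.8 -63.3]
mark [ 503.6 -127.9]
top edge corner? [508.4 -38.5]
top edge corner? [ 512.1 -149.7]
top edge corner? [430.9 -41.3]
outer corner [517.2 -31. ] [517.6 -30.3]
outer corner [ 521.3 -156.8] [ 521.9 -162.8]
outer corner [393.6 -36. ] [387.4 -35.5]
rail base edge [530.5 -26.2]
rail base edge [ 536.  -149.6]
stop [539.  -42.3]
```

```bash
python3 -m crank '[[-3,0,-0.8,0,0,0,-1],[-4,0,0,0,0,0,-1],[-4,0,0,0,0,0,-1],[-4,0,0,0,0,0,-1],[-4,0,0,0,0,0,-1],[-4,0,0,0,0,0,-1],[-4,0,0,0,0,0,-1],[-4,0,0,0,0,0,-1],[-4,0,0,0,0,0,-1],[0,0,0,0,0,0,-1]]' 40
python3 - <<'E'
from h import *
s=r.sense();print(s['tcp_rot'],s['qpos'],s['contact_force'])
go([456.4,-97.5,52])
E
```

```text
clock: 18.3
eef_pos: [465.8, -75.9, 94.2]
tcp_rot: [-2.064, -0.012, -0.869]
contact_force: [-0.1, -0.2, -2.5]
opening: 0.699
[-2.06366135 -0.01203407 -0.8687198 ] [ 0.04556006  0.5271693   1.85425713 -0.3277981   1.17599047  1.10835614] [-0.05340404 -0.24468489 -2.48103702]
tcp [465.8 -75.9  94.2] shift cm [0.99 4.73 0.15] dist 4.83
x [ 0.646 -0.763  0.012] y [-0.354 -0.314 -0.881] z [ 0.676  0.565 -0.473]
```

```bash
python3 -m crank '[[-1.1,0,0.7,0.5,0,0,-1],[0,0,0,0.5,1.2,0,-1],[0,0,0,0,1.2,0,-1],[0,0,0,0,1.2,0,-1],[0,0,0,0,1.0,0,-1],[0,0,0,0,0,0,-1],[0,0,0,0,0,0,-1],[0,0,0,0,0,0,-1],[0,0,0,0,0,0,-1],[0,0,0,0,0,0,-1]]' 40
python3 - <<'E'
from h import *
s=r.sense();print(s['tcp_rot'],s['contact_force'])
go([456.4,-97.5,36])
E
```

```text
clock: 19.13
eef_pos: [454.7, -95.4, 49.2]
tcp_rot: [-2.065, -0.002, -0.87]
contact_force: [0.3, 0.8, -2.1]
opening: 0.696
[-2.06545378 -0.00248587 -0.87025542] [ 0.34841438  0.7531523  -2.08388396]
tcp [454.7 -95.4  49.2] shift cm [0.26 1.17 0.62] dist 1.35
x [ 0.645 -0.764  0.002] y [-0.362 -0.308 -0.88 ] z [ 0.674  0.566 -0.475]
```

```bash
python3 -m crank '[[-1.4,0,0,0.25,0.5,0.25,-1],[0,0,0,0,0.4,0.23,-1],[0,0,0,0,0.15,0.08,-1],[0,0,0,0,0,0,-1],[0,0,0,0,0.08,0.04,-1],[0,0,0,0,0,0,-1],[0,0,0,0,0,0,-1],[0,0,0,0,0,0,-1],[0,0,0,0,0,0,-1],[0,0,0,0,0,0,-1]]' 40
python3 - <<'E'
from h import *
s=r.sense();print(s['tcp_rot'],s['contact_force'])
go([456.4,-97.5,32])
im=cams.grab_frame('side'); cv2.imwrite('pics/s5.png',cv2.resize(im[140:240,220:320],None,fx=6,fy=6,interpolation=cv2.INTER_CUBIC))
E
```

```text
clock: 19.97
eef_pos: [458.0, -97.2, 35.7]
tcp_rot: [-2.09, -0.004, -0.869]
contact_force: [-0.3, 0.7, -1.9]
opening: 0.704
[-2.08998848 -0.00427885 -0.86936034] [-0.30351358  0.7422955  -1.88607153]
tcp [458.  -97.2  35.7] shift cm [-0.08  0.39  0.07] dist 0.41
x [ 0.645 -0.764  0.004] y [-0.377 -0.323 -0.868] z [ 0.665  0.559 -0.496]
```

View pics/s5.png

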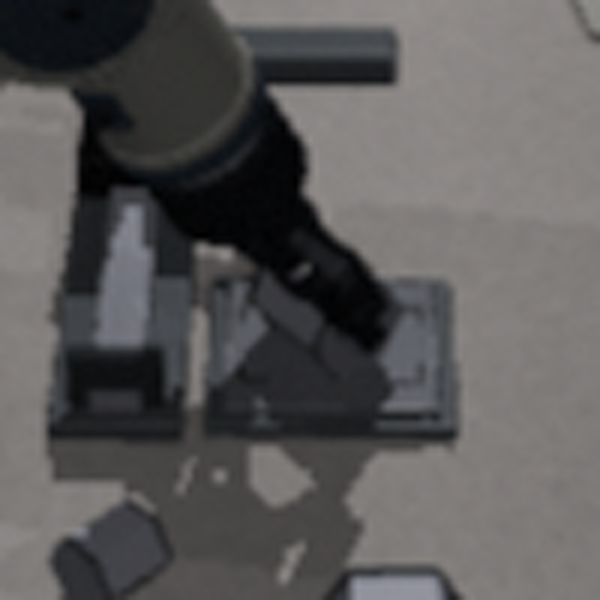

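```bash
python3 -m crank '[[0,0,0,0,0.12,0.07,-1],[0,0,0,0,0,0,-1],[0,0,0,0,0.09,0.05,-1],[0,0,0,0,0,0,-1],[0,0,0,0,0,0,-1],[0,0,0,0,0,0,-1],[0,0,0,0,0,0,-1],[0,0,0,0,0,0,-1],[0,0,0,0,0,0,-1],[0,0,0,0,0,0,-1]]' 40
```

```text
clock: 20.85
eef_pos: [458.2, -97.3, 33.6]
tcp_rot: [-2.09, -0.005, -0.87]
contact_force: [0.8, 0.1, -0.5]
opening: 0.697
```

```bash
python3 -m crank '[[0,0,0,0,0.07,0.04,-1],[0,0,0,0,0,0,-1],[0,0,0,0,0.05,0.03,-1],[0,0,0,0,0,0,-1],[0,0,0,0,0,0,-1],[0,0,0,0,0,0,-1],[0,0,0,0,0,0,-1],[0,0,0,0,0,0,-1],[0,0,0,0,0,0,-1],[0,0,0,0,0,0,-1]]' 40
python3 - <<'E'
from h import *
for i in range(3):
    s=r.sense();print(s['contact_force'],s['wrist_torque'])
    im=cams.grab_frame('wrist')
cv2.imwrite('pics/w11.png',im)
E
```

```text
clock: 21.68
eef_pos: [458.4, -97.3, 33.6]
tcp_rot: [-2.091, -0.005, -0.87]
contact_force: [1.3, 0.6, 1.6]
opening: 0.699
[1.28306122 0.6407823  1.56995552] [ 0.27829647 -0.04465189 -0.0540586 ]
[-0.40402073  0.22154008  0.85526709] [ 0.24441723 -0.02362916  0.00752334]
[-0.71678446  1.23168507  1.27789577] [ 0.35638745 -0.03103766 -0.08234585]
```

View pics/w11.png

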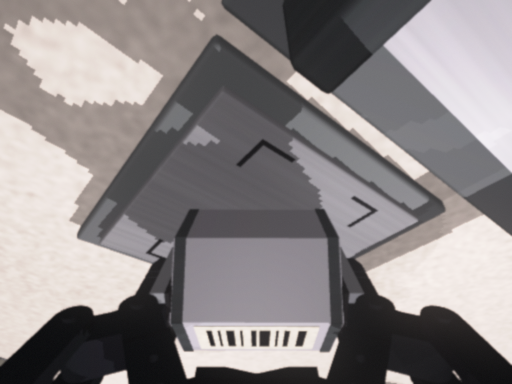

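Run:
```python
from h import *
A,B,C=[onz('wrist',c,12) for c in [(263,141),(376,211),(154,245)]]
print(A,B,C,'centre from B,C',(B+C)/2, np.linalg.norm(A-B),np.linalg.norm(A-C))
p,q=tcp(); print('tin centre', p+q.apply([-.7,-5,-1.2]), proj('wrist',p+q.apply([-.7,-5,-1.2])))
```

```text
[501.99245559 -63.41672081  12.        ] [ 503.92123304 -128.6222385    12.        ] [415.78963632 -65.68131203  12.        ] centre from B,C [459.85543468 -97.15177527  12.        ] 65.23403804575568 86.23256011019595
tin centre [458.9932501  -95.82492973  38.49058152] [255.27092445 279.99031542]
```

```bash
python3 -m crank '[[0,0,0,0,0,0,0.75],[0,0,0,0,0,0,0.8],[0,0,0,0,0,0,0.9],[0,0,0,0,0,0,1],[0,0,0,0,0,0,1],[0,0,0,0,0,0,1],[0,0,0,0,0,0,1],[0,0,0,0,0,0,1],[0,0,0,0,0,0,1],[0,0,0,0,0,0,1]]' 40
python3 - <<'E'
from h import *
s=r.sense();print(s['tcp_rot'],s['contact_force'])
im=cams.grab_frame('wrist'); cv2.imwrite('pics/w12.png',im)
E
```

```text
clock: 22.67
eef_pos: [458.2, -97.5, 33.1]
tcp_rot: [-2.091, -0.005, -0.869]
contact_force: [-0.3, 0.2, 0.4]
opening: 0.998
[-2.09082377 -0.00506693 -0.86943869] [-0.30626937  0.23350362  0.40462116]
```

View pics/w12.png

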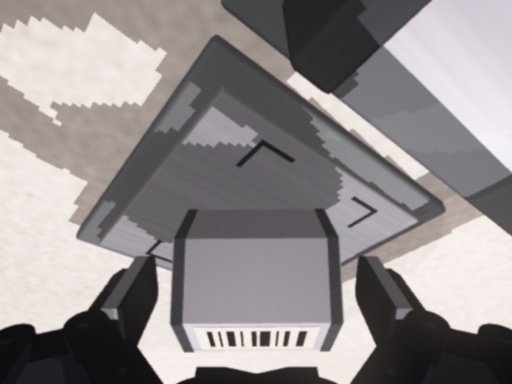

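```bash
python3 -m crank '[[0,0,0,0,-1.5,0,1],[0,0,0,0,-2.5,0,1],[0,0,0,0,-3,0,1],[0,0,0,0,-3,0,1],[0,0,0,0,-3,0,1],[5,0,0,0,0,0,1],[6,0,0,0,0,0,1],[6,0,0,0,0,0,1],[6,0,0,0,0,0,1],[6,0,0,0,0,0,1]]' 40
python3 - <<'E'
from h import *
s=r.sense();print(s['tcp_rot'],s['contact_force'])
go([583,-254,220])
p=tcp(); im=cams.grab_frame('wrist'); cv2.imwrite('pics/w13.png',cv2.resize(im,(768,576)))
np.savez('p13.npz',p=p[0],e=p[1].as_euler('xyz'))
E
```

```text
clock: 23.55
eef_pos: [512.6, -50.7, 151.4]
tcp_rot: [-1.57, -0.007, -0.865]
contact_force: [0.1, 1.1, 0.5]
opening: 1.001
[-1.56969902 -0.00748719 -0.86491232] [0.12595625 1.05543214 0.54998746]
tcp [512.6 -50.7 151.4] shift cm [20.08 -6.72 -7.82] dist 22.58
x [ 0.649 -0.761  0.007] y [ 0.006 -0.005 -1.   ] z [0.761 0.649 0.001]
```

View pics/w13.png

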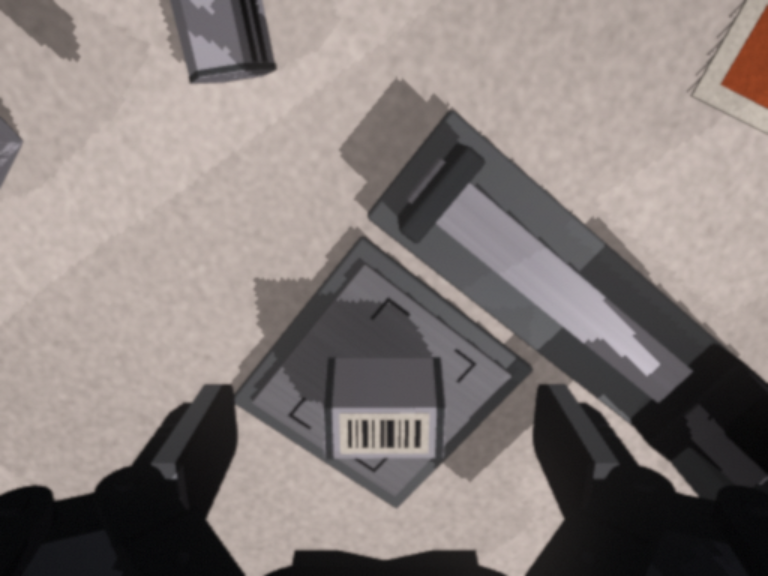

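Run:
```python
from h import *
d=np.load('p13.npz'); pose=(d['p'],R.from_euler('xyz',d['e']))
w=lambda c,z:onz('wrist',(c[0]/1.5,c[1]/1.5),z,pose)
M=np.array([w(c,12) for c in [(390,301),(474,366),(291,414),(373,471)]]); print(M.round(1),M.mean(0))
L=w((385,434),62);print(L, np.linalg.norm((L-M.mean(0))[:2]))
```

```text
[[ 501.7  -65.2   12. ]
 [ 502.8 -128.7   12. ]
 [ 408.7  -66.8   12. ]
 [ 409.2 -130.6   12. ]] [455.61714084 -97.81359491  12.        ]
[460.01866359 -96.53073226  62.        ] 4.584663463461998
```

```bash
python3 -m crank '[[0,0,0,0,-3.5,0,1],[0,0,0,0,-3.5,0,1],[0,0,0,3.4,-0.3,-1.35,1],[0,0,0,3.4,-0.3,-1.35,1],[0,0,0,3.4,-0.3,-1.35,1],[0,0,0,3.4,0,-1.35,1],[0,0,0,3.4,0,-1.35,1],[0,0,0,3.4,0,-1.35,1],[0,6,0,0,0,0,1],[0,6,0,0,0,0,1]]' 40
python3 -m crank '[[0,6,0,0,0,0,1],[0,6,0,0,0,0,1],[0,6,0,0,0,0,1],[0,6,0,0,0,0,1],[0,4,0,0,0,0,1],[0,0,0,0,0,0,1],[0,0,0,0,0,0,1],[0,0,0,0,0,0,1],[0,0,0,0,0,0,1],[0,0,0,0,0,0,1]]' 40
python3 - <<'E'
from h import *
go([583,-254,220])
p=tcp(); im=cams.grab_frame('wrist'); cv2.imwrite('pics/w14.png',cv2.resize(im,(768,576)))
np.savez('p14.npz',p=p[0],e=p[1].as_euler('xyz'))
E
```

```text
clock: 24.43
eef_pos: [577.6, -271.1, 235.3]
tcp_rot: [-1.578, -0.004, -1.08]
contact_force: [-0.4, 0.2, 0.3]
opening: 1.002
clock: 25.27
eef_pos: [576.0, -272.6, 232.2]
tcp_rot: [-1.592, -0.009, -1.597]
contact_force: [0.3, -0.0, -0.7]
opening: 0.998
tcp [ 576.  -272.6  232.2] shift cm [-1.88  1.19  0.68] dist 2.33
x [-0.026 -1.     0.009] y [-0.021 -0.009 -1.   ] z [ 0.999 -0.026 -0.021]
```

View pics/w14.png

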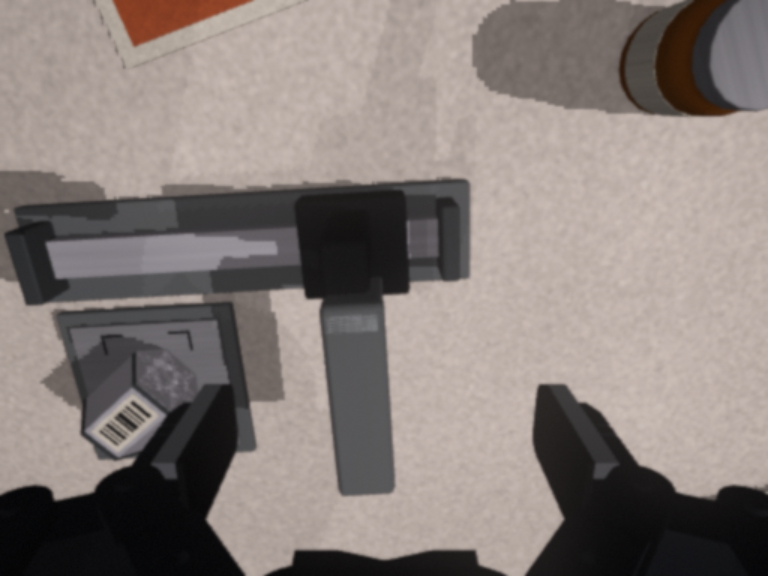

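Run:
```python
from h import *
im=cv2.imread('pics/w14.png')[170:320,270:430]; g=(np.clip(im.astype(float)*4,0,255)).astype('uint8')
cv2.imwrite('pics/w14c.png',cv2.resize(g,None,fx=4,fy=4,interpolation=cv2.INTER_CUBIC))
d=np.load('p14.npz'); pose=(d['p'],R.from_euler('xyz',d['e']))
w=lambda c,z:onz('wrist',(c[0]/1.5,c[1]/1.5),z,pose)
a,b=w((80,302),12),w((460,279),12); v=a-b; print(a,b,np.degrees(np.arctan2(v[1],v[0])))
a,b=w((20,206),12),w((465,180),12); v=a-b; print(a,b,np.degrees(np.arctan2(v[1],v[0])))
```

```text
[529.10868937 -53.27832686  12.        ] [ 538.69775851 -327.22828043   12.        ] 92.00470548433086
[599.49344733 -28.33059676  12.        ] [ 608.71103453 -328.98660705   12.        ] 91.75603830050655
```

View pics/w14c.png

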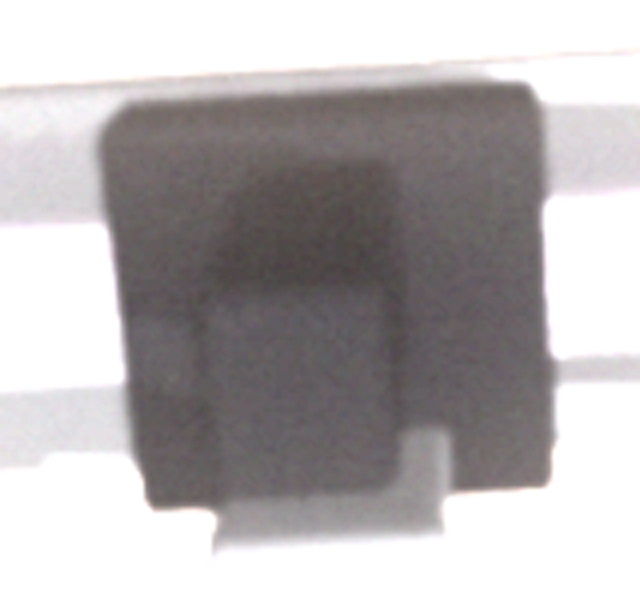

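Run:
```python
from h import *
d=np.load('p14.npz'); pose=(d['p'],R.from_euler('xyz',d['e']))
f=lambda c:onz('wrist',((c[0]/4+270)/1.5,(c[1]/4+170)/1.5),120,pose)
P=[f(c) for c in [(208,285),(385,283),(395,492),(222,498)]];print(np.round(P,1)); c=np.mean(P,0);print(c)
go([c[0]+2,c[1],150])
```

```text
[[ 597.  -243.7  120. ]
 [ 596.7 -265.   120. ]
 [ 569.8 -265.2  120. ]
 [ 569.7 -243.6  120. ]]
[ 583.30874011 -254.37481066  120.        ]
tcp [ 576.  -272.6  232.2] shift cm [-1.92  8.18  1.06] dist 8.47
x [-0.026 -1.     0.009] y [-0.021 -0.009 -1.   ] z [ 0.999 -0.026 -0.021]
```

```bash
python3 -m crank '[[1.3,-4,0,0,0,0,1],[0,0,0,-1.0,2.5,0.6,1],[0,0,0,-0.9,2.5,0.5,1],[0,0,0,0,2.5,0,1],[0,0,0,0,0.7,0,1],[0,0,0,0,0,0,1],[0,0,0,0,0,0,1],[0,0,0,0,0,0,1],[0,0,0,0,0,0,1],[0,0,0,0,0,0,1]]' 40
python3 - <<'E'
from h import *
print(r.sense()['tcp_rot'])
go([585.3,-254.4,102])
im=cams.grab_frame('wrist'); cv2.imwrite('pics/w15.png',np.clip(im*1.0*2,0,255).astype('uint8'))
E
```

```text
clock: 26.15
eef_pos: [589.5, -255.5, 153.6]
tcp_rot: [-1.562, -0.013, -1.52]
contact_force: [0.1, -0.4, 0.4]
opening: 1.0
[-1.56179061 -0.0129969  -1.52009052]
tcp [ 589.5 -255.5  153.6] shift cm [-0.2   5.16 -0.46] dist 5.18
x [ 0.051 -0.999  0.013] y [ 0.01  -0.013 -1.   ] z [0.999 0.051 0.009]
```

View pics/w15.png

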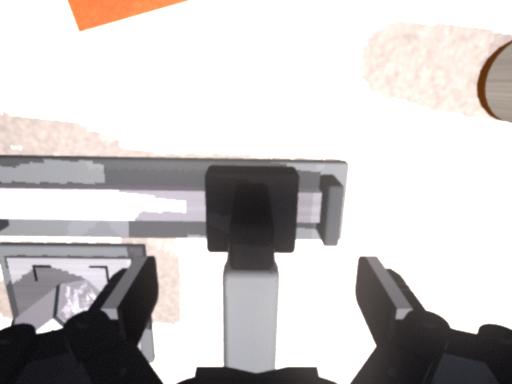

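```bash
python3 -m crank '[[0,1,0.6,-0.2,0,-0.45,1],[0,0,0,0,1.8,0,1],[0,0,0,0,1.8,0,1],[0,0,0,0,1.6,0,1],[0,0,0,0,0,0,-1],[0,0,0,0,0,0,-1],[0,0,0,0,0,0,-1],[0,0,0,0,0,0,-1],[0,0,0,0,0,0,-1],[0,0,0,0,0,0,-1]]' 40
python3 - <<'E'
from h import *
print(r.sense()['tcp_rot'],r.sense()['contact_force'])
go([585.3,-254.4,102])
im=cams.grab_frame('wrist'); cv2.imwrite('pics/w16.png',np.clip(im*1.0*2,0,255).astype('uint8'))
E
```

```text
clock: 27.03
eef_pos: [587.3, -255.4, 108.2]
tcp_rot: [-1.552, -0.003, -1.545]
contact_force: [2.1, -1.5, -11.1]
opening: 0.271
[-1.55197966 -0.00337734 -1.54454479] [  2.06319828  -1.4961419  -11.11660341]
tcp [ 587.3 -255.4  108.2] shift cm [-0.11  0.62 -0.21] dist 0.66
x [ 0.026 -1.     0.003] y [ 0.019 -0.003 -1.   ] z [0.999 0.026 0.019]
```

View pics/w16.png

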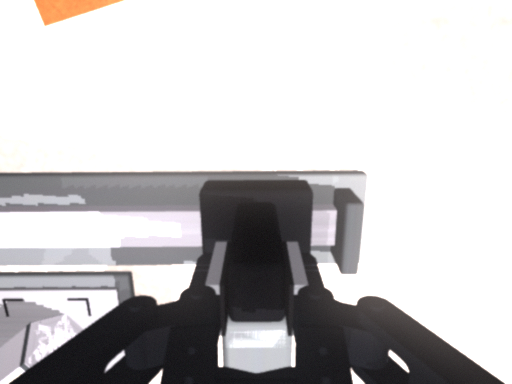

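```bash
python3 -m crank '[[0,0,0,-0.8,-0.1,0,-1],[0,0,0,-1.5,0,-0.01,-1],[0,0,0,-1.5,0,-0.01,-1],[0,0,0,-1.5,0,-0.01,-1],[0,0,0,-1.5,0,-0.01,-1],[0,0,0,-1.5,0,-0.01,-1],[0,0,0,-1.5,0,-0.01,-1],[0,0,0,-1.5,0,-0.01,-1],[0,0,0,-1.5,0,-0.01,-1],[0,0,0,0,0,0,-1]]' 40
python3 - <<'E'
from h import *
print(r.sense()['tcp_rot'],r.sense()['contact_force'])
go([580,-98,108])
E
```

```text
clock: 27.92
eef_pos: [583.0, -119.8, 108.2]
tcp_rot: [-1.549, -0.008, -1.543]
contact_force: [3.2, 2.8, -6.8]
opening: 0.269
[-1.54879477 -0.00774235 -1.54323859] [ 3.20995354  2.81161659 -6.76581822]
tcp [ 583.  -119.8  108.2] shift cm [-2.18 -0.   -0.24] dist 2.2
x [ 0.028 -1.     0.008] y [ 0.022 -0.007 -1.   ] z [0.999 0.028 0.022]
```

```bash
python3 -m crank '[[0,0,0,-0.5,0,-0.01,-1],[0,0,0,-0.5,0,-0.01,-1],[0,0,0,-0.5,0,-0.01,-1],[0,0,0,-0.4,0,0,-1],[0,0,0,-0.3,0,0,-1],[0,0,0,-0.3,0,0,-1],[0,0,0,-0.3,0,0,-1],[0,0,0,-0.3,0,0,-1],[0,0,0,-0.3,0,0,-1],[0,0,0,-0.3,0,0,-1]]' 40
```

```text
clock: 28.75
eef_pos: [582.1, -92.8, 108.1]
tcp_rot: [-1.547, -0.027, -1.54]
contact_force: [1.5, -21.2, -6.3]
opening: 0.273
```

```bash
python3 -m crank '[[0,0,0,-0.4,0,0,-1],[0,0,0,-0.4,0,0,-1],[0,0,0,-0.4,0,0,-1],[0,0,0,0,0,0,-1],[0,0,0,0,0,0,-1],[0,0,0,0,0,0,-1],[0,0,0,0,0,0,-1],[0,0,0,0,0,0,-1],[0,0,0,0,0,0,-1],[0,0,0,0,0,0,-1]]' 40
python3 - <<'E'
from h import *
for n in ['wrist','side']:
    im=cams.grab_frame(n); im=im if n=='wrist' else cv2.resize(im[110:260,190:330],None,fx=4,fy=4,interpolation=cv2.INTER_CUBIC)
    cv2.imwrite(f'pics/{n}17.png',np.clip(im*1.0*1.5,0,255).astype('uint8'))
E
```

```text
clock: 29.58
eef_pos: [582.1, -93.4, 108.2]
tcp_rot: [-1.546, -0.042, -1.541]
contact_force: [1.3, -3.5, -4.1]
opening: 0.275
```

View pics/wrist17.png

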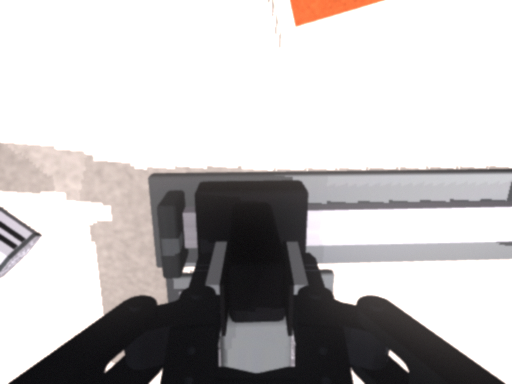

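View pics/side17.png

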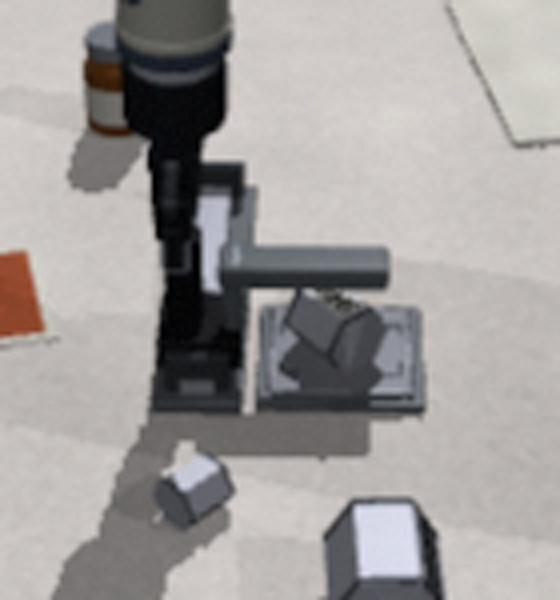

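```bash
python3 -m crank '[[0,0,0,-0.2,0,0,-1],[0,0,0,0,0,0,1],[0,0,0,0,0,0,1],[0,0,0,0,0,0,1],[0,0,0,0,0,0,1],[0,0,0,0,0,0,1],[0,0,0,0,0,0,1],[0,0,0,0,-1.5,0,1],[0,0,0,0,-2.5,0,1],[0,0,0,0,-3,0,1]]' 40
python3 -m crank '[[0,0,0,0,-3,0,1],[0,0,0,2,-3,0,1],[0,0,0,2,-2,0,1],[0,0,0,2,0,0,1],[0,0,0,0,0,0,1],[0,0,0,0,0,0,1],[0,0,0,0,0,0,1],[0,0,0,0,0,0,1],[0,0,0,0,0,0,1],[0,0,0,0,0,0,1]]' 40
python3 - <<'E'
from h import *
p=tcp()
im=cams.grab_frame('wrist');np.savez('p18.npz',p=p[0],e=p[1].as_euler('xyz'))
cv2.imwrite('pics/w18.png',np.clip(cv2.resize(im,(768,576))*1.5,0,255).astype('uint8'))
im=cams.grab_frame('side'); cv2.imwrite('pics/s18.png',np.clip(cv2.resize(im[110:260,190:330],None,fx=4,fy=4,interpolation=cv2.INTER_CUBIC)*1.5,0,255).astype('uint8'))
im=cams.grab_frame('scene'); cv2.imwrite('pics/c18.png',im)
E
```

```text
clock: 30.52
eef_pos: [576.5, -88.3, 175.1]
tcp_rot: [-1.556, -0.044, -1.539]
contact_force: [0.5, -0.4, 0.1]
opening: 0.998
clock: 31.35
eef_pos: [578.2, -143.2, 267.5]
tcp_rot: [-1.55, -0.044, -1.536]
contact_force: [0.3, 0.7, -0.5]
opening: 0.998
```

View pics/w18.png

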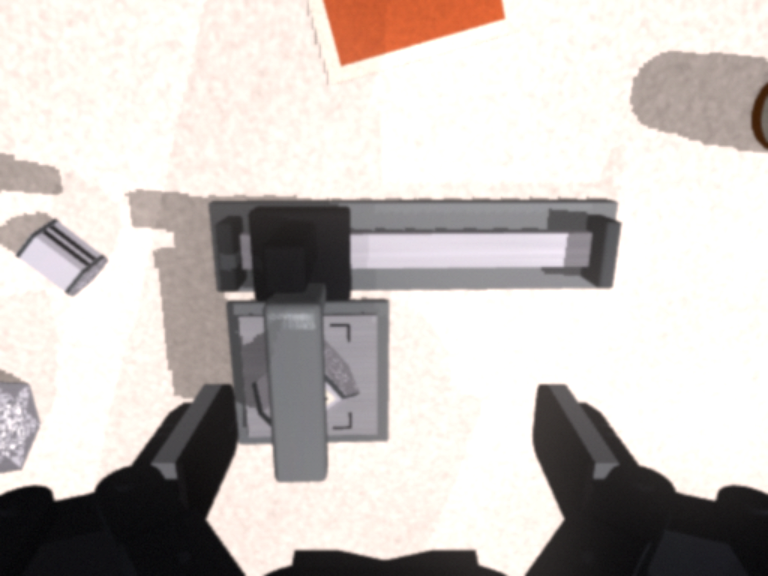

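View pics/s18.png

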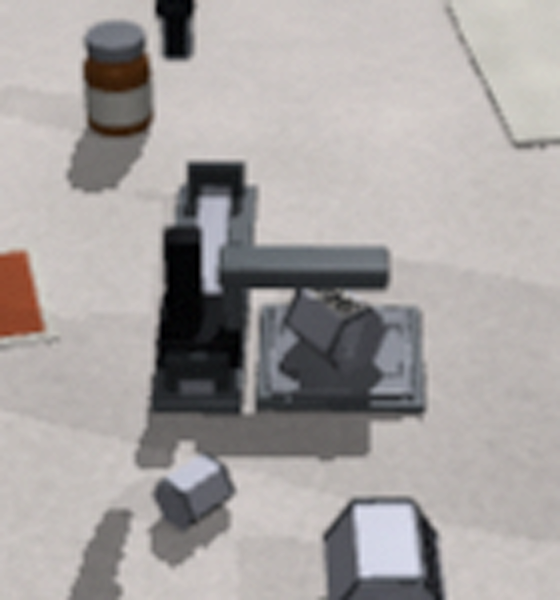

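View pics/c18.png

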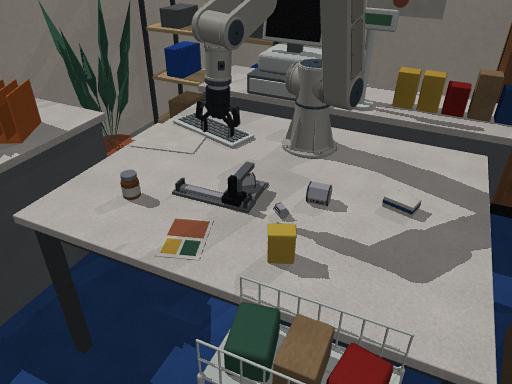

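Run:
```python
from h import *
d=np.load('p18.npz'); pose=(d['p'],R.from_euler('xyz',d['e']))
im=cv2.imread('pics/w18.png')[190:320,200:370]; cv2.imwrite('pics/w18c.png',cv2.resize(np.clip(im*2.2,0,255).astype('uint8'),None,fx=4.5,fy=4.5,interpolation=cv2.INTER_CUBIC))
w=lambda c,z:onz('wrist',(c[0]/1.5,c[1]/1.5),z,pose).round(1)
print('stop',w((240,250),44),'carr',w((252,250),42),'stop -y inner',w((595,250),44),'carr R',w((350,250),42))
print('base ends',w((212,245),12),w((616,245),12))
```

```text
stop [570.5 -51.9  44. ] carr [570.2 -59.8  42. ] stop -y inner [ 576.8 -304.4   44. ] carr R [ 571.9 -128.5   42. ]
base ends [566.2 -23.8  12. ] [ 574.1 -335.8   12. ]
```

View pics/w18c.png

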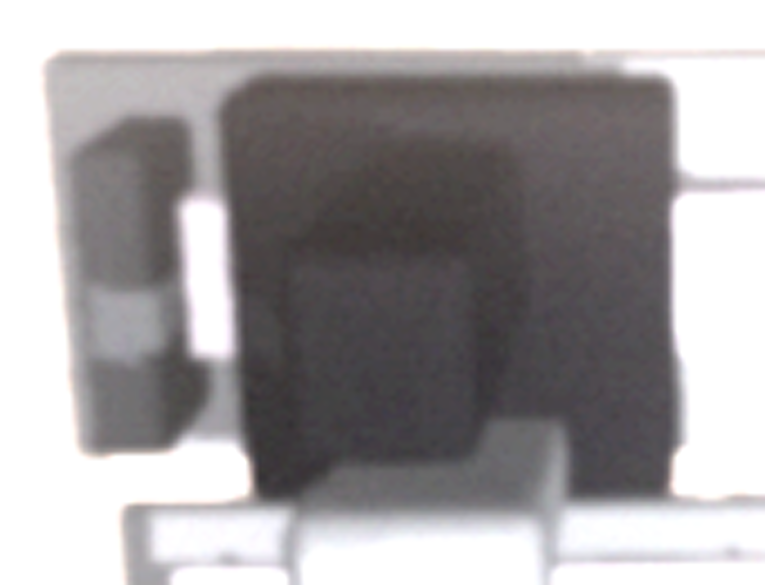

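Run:
```python
from h import *
d=np.load('p18.npz'); pose=(d['p'],R.from_euler('xyz',d['e']))
d=np.load('p14.npz'); pose0=(d['p'],R.from_euler('xyz',d['e']))
w=lambda c,z,p=pose:onz('wrist',(c[0]/1.5,c[1]/1.5),z,p)
f=lambda c,z:w((c[0]/4.5+200,c[1]/4.5+190),z)
H=np.mean([f(c,120) for c in [(290,262),(468,258),(476,462),(302,466)]],0);print('handle now',H)
M=np.array([w(c,12) for c in [(350,325),(350,427)]]);print('marks',M) 
print('w18: stop inner bottom',f((190,280),24),f((190,280),12),'top inner',f((140,200),44),'carriage L',f((235,280),42))
print('w14: carr R',w((406,240),42,pose0),'stop',w((440,245),44,pose0),'carrL',w((300,245),42,pose0),'stopL',w((45,240),44,pose0), 'handle 583.3,-254.4')
```

```text
handle now [577.38718435 -93.9430905  120.        ]
marks [[ 503.25945846 -128.96109581   12.        ]
 [ 409.88161528 -130.42848625   12.        ]]
w18: stop inner bottom [564.03656862 -48.86762917  24.        ] [561.11444558 -46.14963391  12.        ] top inner [581.33789039 -46.36729357  44.        ] carriage L [568.59202266 -59.89650416  42.        ]
w14: carr R [ 576.29989704 -287.63545559   42.        ] stop [ 572.94298914 -309.08703643   44.        ] carrL [ 574.93316454 -220.05855281   42.        ] stopL [583.23607484 -60.74873841  44.        ] handle 583.3,-254.4
```

Run:
```python
from h import *
s=r.sense();print(s['clock'],s['contact_force'],np.abs(s['qvel']).max()); print(order.sign_off())
```

```text
31.5 [-0.01930247  0.31999577  0.21355498] 0.003796274852848058
the job is handed in; nothing more can be done
None
```

I rolled the 50 mm tin over two flats, setting it down and letting go each time: first on the counter, then in the middle of the plate with its label on top. I then slid the reader to its stop, let go, backed clear and handed in at 31.5 s of 67. The hand-in reports no verdict, so what follows is from my own checks.

- **Tin:** the wrist picture taken after letting go shows the label on top, about 5 mm from the middle of the four corner marks (18 mm allowed). The side pictures taken with the reader home, before and after letting go of it, show the tin the same. I did not re-measure the label after that, because the head now hides it.
- **Reader:** it stopped at 21 N, against 3–5 N to slide it, and three further pushes did not move it on. The handle is within about 1 mm of the plate's middle line along the rail.
- **Disagreement:** the last wrist picture still shows about 8–13 mm between the carriage block and the stop plate. The visible space between the two stops is about 10 mm more than the carriage plus its 180 mm travel, so some gap at home is expected. I trusted the force and the handle position and did not push again.
- **Other goods:** cocoa, jar and sugar look to be where they started in the scene picture. I judged this by eye and did not measure it.
- **Robot:** the wrist force was about 0.4 N, the level it shows when touching nothing, and the arm was at rest when I handed in.

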